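# Set the bevel and hold the slide flush on the lap

## Task

On the watchmaker's bench, first turn the dial of the bevel lapping fixture until its yellow pointer stands at the red mark, which tips the dark lapping stone to the wanted slope. Then pick up the steel slide by its red grip, tilt it to match the stone, and press its flat underside gently (about 6 N) and flush on the middle of the stone; finish while still holding it there. Leave the rubber blower, the watch case ring and the little oil jar where they are.

Things in the scene. Friction and masses are not known exactly. Their poses are not given: they have to be found in the camera images.
- fixture: bevel lapping fixture, fixed to the bench: aluminium base 140 x 280 x 12 mm (x, y, z), origin at the centre of its underside, which lies 2 mm above the bench on a blue mat; z up. It carries the tilting lapping stone at its own y = -70 mm and a grey gear housing (84 x 84 mm, its top 72 mm above the underside) with the dial at y = +82 mm. Two 8 mm cheeks at y = -118 and -22 mm reach 62 mm above the underside.
- lap_face (a point): centre of the working face of the tilting dark stone (90 mm along x, 80 mm along y, plate 18 mm thick); z is the outward normal of the face, y runs along its tilt axle (parallel to the fixture's y). At zero slope it faces straight up, 67 mm above the fixture's underside; when tipped its far edge (fixture +x) rises and the face leans towards the fixture's -x side. The axle passes 12 mm below this point; friction holds the stone against a gentle push.
- lap: the tilting plate with the stone; origin on its axle, 12 mm below the face centre; same axes as lap_face
- dial (a joint): angle of the dial in rad, 0 to 1.9, growing clockwise seen from above; it is geared to the stone, whose slope in rad is 0.37 x this value. Stays where it is left; takes about 0.1 N m to turn.
- mark (a joint): angle of the red mark on the same scale as the dial (rad, clockwise seen from above, does not move): pointer and mark coincide when the dial reads this value
- dial_grip (a point): on the dial's vertical axis, at gripping height (97 mm above the fixture's underside); x points along the dial's black grip bar (44 mm long, 12 mm thick across y, from 16 mm below to 10 mm above this point) towards the pointer. Under the bar is a disc of 52 mm diameter. It turns with the dial.
- pointer (a point): tip of the dial's yellow pointer, 34 mm from the dial's axis; turns with the dial
- red_mark (a point): point on the scale beside the red mark, 34 mm from the dial's axis; the pointer's tip belongs over it
- slide: steel slide, loose on the mat: flat plate 46 x 60 x 6 mm (x, y, z), origin at the centre of its flat underside, z up through the grip; in its middle stands a red grip tab 30 mm long (x), 12 mm thick (y), from 6 to 42 mm above the underside; 0.11 to 0.22 kg
- blower: terracotta rubber dust blower standing upright, 62 mm diameter, 100 mm tall; origin at the centre of its underside; to be left alone
- watch_case: steel watch case ring lying flat, 42 mm diameter, 10 mm tall; origin at the centre of its underside; to be left alone
- oil_jar: amber oil jar with a black cap, 40 mm diameter, 45 mm tall; origin at the centre of its underside; to be left alone
Things that resemble listed ones, but are neither listed nor needed, are in the scene too. What is shaped like the slide but green or pink is not meant.

How it is judged:
By the outcome, as a careful person would: the job done as asked, in the order asked, and still so for the second after the job is handed in, while the arm keeps its last pose, push and grip.
It also fails if it takes over 59 s, if anything falls off the work surface, if the arm or the gripper's body presses on something with over 40 N, if the wrist force passes 120 N, or if a joint passes its speed limit or range.

## Robot

A 6-joint arm with a two-finger parallel gripper is mounted at the origin on the work surface. World frame = base frame: x ahead of the robot, y to its left, z up, the work surface at z = 0. Lengths are in m, angles in rad, forces in N, time in s.
With the tool pointing down it reaches from about 0.3 to 0.775 m from the base axis. Payload 14.6 kg.
Tool frame: the origin (TCP) lies on the centre line of the jaws, within the pads' length; the fingertips stand 14 mm ahead of it and the grasp point (between the pads) lies 5 mm behind it; x points along the fingers, y is the direction in which the jaws open and shut, and the axes are right-handed (so a half turn about x gives the same grasp; the last joint's range is limited). The gripper opens to 94 mm and grips with 3 to 60 N. Pads are 16 mm wide; open, the fingers measure 119 mm over their backs; the gripper's body (75 mm by 177 mm) begins 78 mm behind the grasp point.
Start: joints at [-1.229, 0.3, 1.521, -0, 1.321, -0.067], TCP at [0.219, -0.505, 0.219] pointing down, gripper open.
Joint ranges: [-3.03, 3.03], [-0.79, 2.21], [0.23, 2.52], [-1.04, 4.18], [0, 3.07], [-2.55, 2.55]. Speed limits (rad/s): [2.22, 2.22, 2.57, 3.14, 3.14, 3.14].

## Interface

Orientations are given as [roll, pitch, yaw] about the fixed x, y, z axes, in that order (R = Rz(yaw) Ry(pitch) Rx(roll)).
In Python, from station import * gives the robot as it stands. The module is installed in compiled form; this text tells all that it offers.
- The arm moves only by the shell command python3 -m handwheel 'ROWS' [FORCE]. ROWS is JSON, a list of rows, each a list of 3 entries, a list of its own where there are three numbers: the shift along the tool's x, y, z in mm, then the turn about the tool's x in rad, then the gripper command: -1 is fully open, 1 is shut, values between are in proportion. In form: [[[dx, dy, dz], spin, gripper], ...]. A call has exactly 5 rows; each row is the pose to reach, as a shift and turn from the pose measured when the call began, along the tool's axes at that moment; what a row does not reach only later rows make up. A row lasts 1/10 s, in which the tool goes at most 50 mm and 8.59 degrees, less where a joint would pass 70% of its speed; a pose out of reach is approached as far as the arm can. A call with a gripper value outside its range is refused whole. The fingers move at their own pace and stop on an object; FORCE is the grip in N (left out, the last holds). Time passes only in rows, so rows that repeat a pose let the fingers close, or fill a call up. It gives the time, the measured TCP pose, the force and the opening at its end, in the units of the state.
- get_obs(): the state, without advancing time (a new reading comes with each control period).
- camera(name): name is "scene" or "top"; returns (picture, depth): 400x640x3 uint8, blue, green, red; 400x640 float32, m along the optical axis (not along the pixel's ray), 0 where there is no reading.
- camera_info(name): a dict with "fx", "fy", "cx", "cy" (pixels), "extrinsics" (4x4, takes a point from camera to world coordinates). Camera axes: x right, y down, z forward; pixel columns grow to the right and rows downward; lengths in m; the calibration is good to about 2 mm. A picture is of the moment at which its call begins. camera_info takes no time and is no camera call.
- hand_in(): hands the job in, once; it reports no verdict.
The state is a dict: "time_s": time; "qpos": joint angles; "joint_vel": joint speeds; "tau": joint torques, N m; "ee_pos": TCP position; "eef_rot": TCP orientation; "force": force on the tool from outside, world axes, zero at the start; "moment": the same for the moment, N m; "grip_width": finger opening in m.
Only numpy, scipy, OpenCV 4.12 (cv2) and the standard library are available. Lean on these libraries where they do the work, as an engineer would, in place of code of your own. Each camera call takes 0.05 s, during which the arm holds its last target. There are 200 camera calls.

## Working session

There is one attempt and no reset: what is moved stays moved. The work goes in short steps, Python scripts to look and compute and a shell command to move; the robot and the scene stay as the last step left them, time stands still between calls to the robot, and variables do not carry over. Pictures are saved under pics/ and viewed, about 8 in all and at most 12, crops included, and the job is handed in when it is done.

```bash
mkdir -p pics; ls; python3 - <<'E'
from station import *
import cv2,numpy as np
o=get_obs();print({k:np.round(v,3).tolist() for k,v in o.items()})
for n in("scene","top"):
    p,d=camera(n);np.savez(n+'0.npz',p=p,d=d);cv2.imwrite(f'pics/{n}0.png',p)
    i=camera_info(n);print(n,i['fx'],i['fy'],i['cx'],i['cy'],np.round(i['extrinsics'],4).tolist())
E
```

```text
pics
{'time_s': 0.0, 'qpos': [-1.229, 0.301, 1.522, -0.0, 1.321, -0.067], 'joint_vel': [-0.001, -0.001, 0.0, 0.001, -0.0, 0.001], 'tau': [0.002, -53.181, -35.274, 0.071, 0.024, -0.0], 'ee_pos': [0.219, -0.504, 0.219], 'eef_rot': [-1.628, 1.57, 1.922], 'force': [0.3, -0.168, -0.349], 'moment': [-0.039, 0.003, -0.045], 'grip_width': 0.094}
scene 456.7485639594534 456.7485639594534 327.2098674390874 197.59664232734363 [[0.8512, 0.3268, -0.4106, 1.0192], [0.5243, -0.495, 0.6929, -0.7204], [0.0232, -0.8051, -0.5927, 0.7129], [0.0, 0.0, 0.0, 1.0]]
top 423.59413429227766 423.59413429227766 317.14002401095746 195.5298537770903 [[-0.009, -0.986, 0.1668, 0.3761], [-0.9998, 0.0061, -0.018, 0.0366], [0.0168, -0.1669, -0.9858, 1.1812], [0.0, 0.0, 0.0, 1.0]]
```

View pics/top0.png

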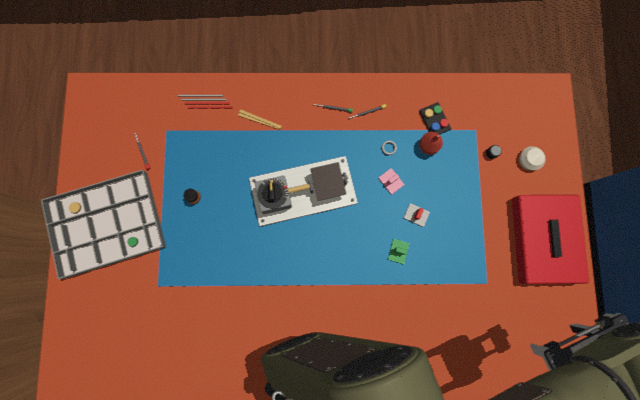

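View pics/scene0.png

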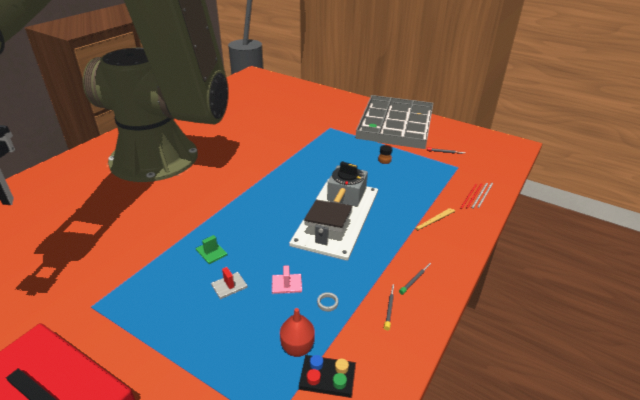

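The top view shows the fixture at (303,191) with its dial at (271,190) and its stone at (328,183). There are three slide-like things: steel with a red grip at (418,214), pink at (391,181) and green at (399,251). I choose the steel one with the red grip and will check it in a close crop.

```bash
cat > h.py <<'E'
from station import *
import cv2,numpy as np
from scipy.spatial.transform import Rotation as R
def cam(n):
    i=camera_info(n);return i,np.array(i['extrinsics'])
def ray(n,u,v):
    i,E=cam(n);d=E[:3,:3]@np.array([(u-i['cx'])/i['fx'],(v-i['cy'])/i['fy'],1]);return E[:3,3],d
def at_z(n,u,v,z):
    o,d=ray(n,u,v);return o+d*(z-o[2])/d[2]
def proj(n,P):
    i,E=cam(n);q=(np.atleast_2d(P)-E[:3,3])@E[:3,:3]
    return np.c_[q[:,0]/q[:,2]*i['fx']+i['cx'],q[:,1]/q[:,2]*i['fy']+i['cy']]
def cloud(n,p,d):
    i,E=cam(n);v,u=np.mgrid[:400,:640]
    c=np.stack([(u-i['cx'])/i['fx']*d,(v-i['cy'])/i['fy']*d,d],-1)
    return c@E[:3,:3].T+E[:3,3]
def crop(p,u0,v0,w,h,s): return cv2.resize(p[v0:v0+h,u0:u0+w],None,fx=s,fy=s,interpolation=cv2.INTER_CUBIC)
def snap(n):
    p,d=camera(n);return p,d
E
python3 - <<'E'
from h import *
t=np.load('top0.npz');s=np.load('scene0.npz')
A=crop(t['p'],245,152,114,76,7)
B=np.zeros((600,800,3),np.uint8)
a=crop(t['p'],250,165,50,50,8);B[:400,:400]=a
a=crop(s['p'],320,155,50,50,8);B[:400,400:]=a
a=crop(t['p'],400,197,40,33,6);B[400:400+a.shape[0],:a.shape[1]]=a
a=crop(s['p'],205,262,50,33,6);B[400:400+a.shape[0],300:300+a.shape[1]]=a
cv2.imwrite('pics/c1.png',A);cv2.imwrite('pics/c2.png',B)
C=cloud('top',t['p'],t['d']); p=t['p'].astype(int)
# mask base: bright low-sat, height ~14mm in region
z=C[...,2];reg=np.zeros(z.shape,bool);reg[150:232,240:365]=1
print('mat z',np.median(z[240:270,200:350]))
print('depth hist',np.histogram(z[reg],bins=np.arange(-.01,.13,.01)))
m=reg&(z>.008)&(z<.02)&(p.min(-1)>110)
r=cv2.minAreaRect(C[m][:,:2].astype(np.float32));print('base',m.sum(),r)
m=reg&(z>.04)&(p.max(-1)<80);print('dark',m.sum())
# slide
reg[:]=0;reg[200:228,403:434]=1
g=reg&(p[...,2]>130)&(p[...,1]<60);print('red',g.sum(),C[g].mean(0),z[g].max(),np.argwhere(g).mean(0))
m=reg&(z>.004)&(p.min(-1)>90);print('plate',m.sum(),np.median(z[m]),cv2.minAreaRect(C[m][:,:2].astype(np.float32)))
m=reg&(z>.02);print('tab',m.sum(),np.median(z[m]),cv2.minAreaRect(C[m][:,:2].astype(np.float32)))
E
```

```text
mat z 0.0015512539046925733
depth hist (array([1345, 4097, 2457,   29,   21,   19,   83,  902,  936,  215,    5,
         65,   18,    0]), array([-0.01,  0.  ,  0.01,  0.02,  0.03,  0.04,  0.05,  0.06,  0.07,
        0.08,  0.09,  0.1 ,  0.11,  0.12,  0.13]))
base 2102 ((0.5894776582717896, 0.05441838502883911), (0.141278937458992, 0.2797284424304962), 12.636195182800293)
dark 692
red 8 [ 0.51969448 -0.25742451  0.04116878] 0.04763876505680975 [212.75  417.625]
plate 255 0.007865880785407287 ((0.4423030614852905, -0.13817483186721802), (0.0720125064253807, 0.3667723834514618), 31.871379852294922)
tab 76 0.042140099591701397 ((0.4453350901603699, -0.12222571671009064), (0.02493797242641449, 0.34561586380004883), 27.698644638061523)
```

View pics/c1.png

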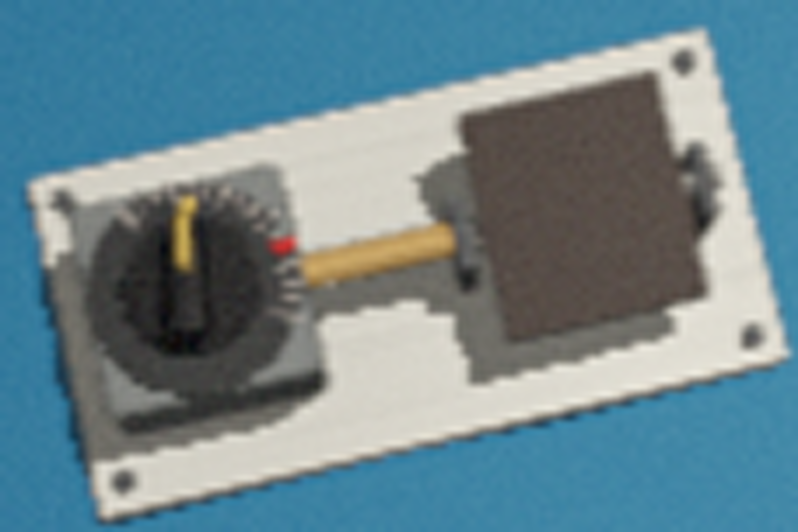

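View pics/c2.png

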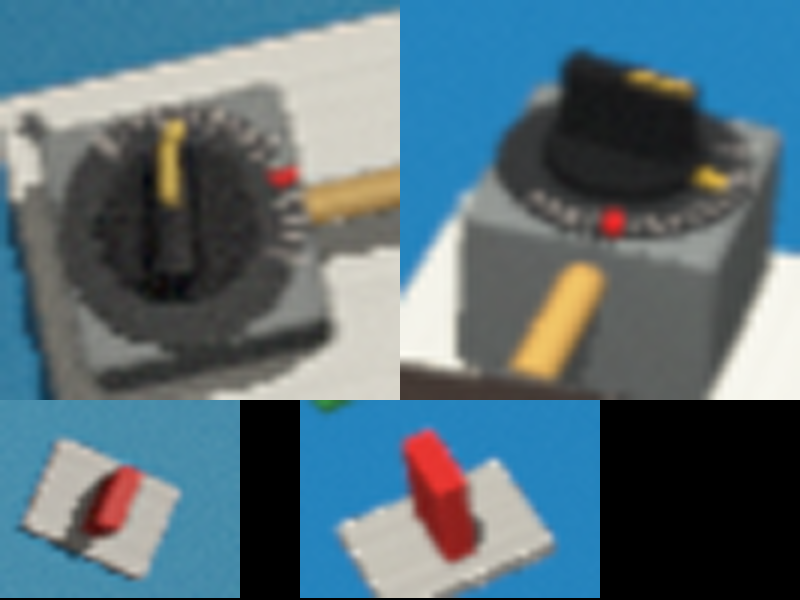

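The crops show the steel plate with the red tab. The yellow pointer tip is at about top px (271.5,180.5) and scene px (360,177.5). The red mark is at top px (285.2,186.6) and scene px (346.3,182.3). Next I turn these into positions and check both cameras against each other.

```bash
python3 - <<'E'
from h import *
t=np.load('top0.npz');s=np.load('scene0.npz')
f=lambda x,y,s,u,v:((x+.5)/s-.5+u,(y+.5)/s-.5+v)
P=np.array([at_z('top',*f(x,y,7,245,152),.014)[:2] for x,y in[(30,183),(705,30),(788,357),(103,520)]])
print('fix corners',P.round(4).tolist(),'ctr',P.mean(0),np.linalg.norm(np.diff(P,axis=0),axis=1))
yv=(P[0]+P[3]-P[1]-P[2]);print('yaw',np.degrees(np.arctan2(-yv[0],yv[1])))
S=np.array([at_z('top',*f(x,y-400,6,400,197),.008)[:2] for x,y in[(62,438),(180,490),(143,578),(22,525)]])
print('slide top',S.round(4).tolist(),S.mean(0),np.linalg.norm(np.diff(S,axis=0),axis=1))
S2=np.array([at_z('scene',*f(x-300,y-400,6,205,262),.008)[:2] for x,y in[(340,527),(495,460),(553,545)]]);print('scene',S2.round(4).tolist(),'ctr',(S2[0]+S2[2])/2,np.linalg.norm(np.diff(S2,axis=0),axis=1))
e=S[1]-S[0]+S[2]-S[3];print('long edge dir deg',np.degrees(np.arctan2(e[1],e[0])))
for c,yw in((P.mean(0),np.radians(12.6)),):
  dc=c+.082*np.array([-np.sin(yw),np.cos(yw)])
  print('dial',dc)
  for n,pt,mk in(('top',(271.5,180.5),(285.2,186.6)),('scene',(360.2,177.4),(346.3,182.3))):
    for z in(.074,.080,.085):
      r=[at_z(n,*q,z)[:2]-dc for q in(pt,mk)]
      print(n,z,'r',[round(np.linalg.norm(q)*1e3,1) for q in r],'ang',[round(np.arctan2(q[1],q[0]),3) for q in r])
for n,d in(('top',t),('scene',s)):
  C=cloud(n,d['p'],d['d']);p=d['p'].astype(int)
  L=(C[...,:2]-P.mean(0))@np.array([[np.cos(yw),-np.sin(yw)],[np.sin(yw),np.cos(yw)]])
  m=(abs(L[...,0])<.033)&(abs(L[...,1]+.07)<.03)&(C[...,2]>.04)
  A=np.c_[L[m],np.ones(m.sum())];k=np.linalg.lstsq(A,C[m][:,2],rcond=None)[0];print(n,'stone slope',m.sum(),np.degrees(np.arctan(k[:2])),'z@ctr',k@[0,-.07,1])
  m=(np.hypot(*np.moveaxis(C[...,:2]-S.mean(0),-1,0))<.03)&(C[...,2]>.035);print(n,'tab top',m.sum(),C[m].mean(0),cv2.minAreaRect(C[m][:,:2].astype(np.float32)))
o=get_obs();print(R.from_euler('xyz',o['eef_rot']).as_matrix().round(3).tolist())
E
```

```text
fix corners [[0.6254, 0.2065], [0.6874, -0.0658], [0.5529, -0.0963], [0.4897, 0.1754]] ctr [0.58886677 0.05495998] [0.27930991 0.13794232 0.27894662]
yaw 12.954819828998847
slide top [[0.5519, -0.2456], [0.5269, -0.2998], [0.4859, -0.2803], [0.511, -0.225]] [ 0.51891256 -0.26267946] [0.05969206 0.0454471  0.0607868 ]
scene [[0.4865, -0.2802], [0.5101, -0.2271], [0.553, -0.2471]] ctr [ 0.5197781  -0.26364693] [0.05812239 0.04740081]
long edge dir deg -114.55716244224666
dial [0.57097902 0.13498515]
top 0.074 r [np.float64(33.8), np.float64(38.0)] ang [np.float64(0.075), np.float64(-1.107)]
top 0.08 r [np.float64(32.5), np.float64(37.8)] ang [np.float64(0.061), np.float64(-1.139)]
top 0.085 r [np.float64(31.5), np.float64(37.7)] ang [np.float64(0.048), np.float64(-1.165)]
scene 0.074 r [np.float64(31.8), np.float64(30.3)] ang [np.float64(0.335), np.float64(-1.177)]
scene 0.08 r [np.float64(34.0), np.float64(39.0)] ang [np.float64(0.068), np.float64(-1.156)]
scene 0.085 r [np.float64(37.5), np.float64(46.3)] ang [np.float64(-0.119), np.float64(-1.145)]
top stone slope 542 [ 3.00890064 -0.01582086] z@ctr 0.06868272043589634
top tab top 54 [ 0.51873723 -0.26254156  0.04260859] ((0.5184951424598694, -0.2629927098751068), (0.012623298913240433, 0.02996956743299961), 66.75569152832031)
scene stone slope 461 [ 3.51226222 -0.10081261] z@ctr 0.06939640529105061
scene tab top 95 [ 0.52157038 -0.26524421  0.04223823] ((0.5203158259391785, -0.263813853263855), (0.012647162191569805, 0.03110838681459427), 63.69439697265625)
[[-0.0, 0.398, -0.918], [0.001, -0.918, -0.398], [-1.0, -0.001, -0.0]]
```

```bash
cat > go.py <<'E'
from h import *
import sys
def rel(x,y,z,ang):
    o=get_obs();M=R.from_euler('xyz',o['eef_rot']).as_matrix()
    d=M.T@(np.array([x,y,z])-o['ee_pos']);a=np.arctan2(M[1,1],M[0,1])
    print('t',round(o['time_s'],2),'pos',np.round(o['ee_pos'],4),'yang',round(a,4),'xdir',M[:,0].round(4),'F',np.round(o['force'],2),'Mo',np.round(o['moment'],3),'w',round(o['grip_width'],4),'q',np.round(o['qpos'],2))
    print('SHIFT mm',(d*1e3).round(1),'SPIN',round((a-ang+np.pi)%(2*np.pi)-np.pi,3))
rel(*map(float,sys.argv[1:5]))
E
python3 -m handwheel '[[[0,-150,-195],-0.7,0],[[0,-150,-195],-0.7,0],[[0,-150,-195],-0.7,0],[[0,-150,-195],-0.7,0],[[0,-150,-195],-0.7,0]]' 20
python3 go.py 0.571 0.1347 0.200 1.63
```

```text
time_s: 0.6
ee_pos: [0.3383, -0.2873, 0.219]
eef_rot: [-2.356, 1.57, 1.901]
force: [1.3, -1.0, 0.2]
grip_width: 0.0574
t 0.6 pos [ 0.3383 -0.2873  0.219 ] yang -0.4561 xdir [-4.0e-04  1.2e-03 -1.0e+00] F [ 1.26 -1.01  0.18] Mo [-0.054 -0.029 -0.023] w 0.0574 q [-0.79  0.06  1.8   0.    1.28 -0.33]
SHIFT mm [  19.4   23.  -481.3] SPIN -2.086
```

```bash

python3 -m handwheel '[[[9,12,-245],-0.7,0],[[9,12,-245],-0.7,0],[[9,12,-245],-0.7,0],[[9,12,-245],-0.7,0],[[9,12,-245],-0.7,0]]'
python3 go.py 0.571 0.1347 0.200 1.63
```

```text
time_s: 1.1
ee_pos: [0.4575, -0.0704, 0.2101]
eef_rot: [-3.055, 1.57, 1.907]
force: [0.5, -1.7, -0.8]
grip_width: 0.0467
t 1.1 pos [ 0.4575 -0.0704  0.2101] yang 0.2501 xdir [-4.0e-04  1.1e-03 -1.0e+00] F [ 0.53 -1.73 -0.77] Mo [-0.106 -0.113  0.005] w 0.0467 q [-0.23  0.11  1.77  0.    1.26 -0.48]
SHIFT mm [  10.3  160.7 -170.7] SPIN -1.38
```

```bash

python3 -m handwheel '[[[10,160,-170],-0.7,0],[[10,160,-170],-0.7,0],[[10,160,-170],-0.7,0],[[10,160,-170],-0.7,0],[[10,160,-170],-0.7,0]]'
python3 go.py 0.571 0.1347 0.160 1.63
```

```text
time_s: 1.6
ee_pos: [0.5711, 0.1367, 0.1996]
eef_rot: [2.963, 1.569, 2.35]
force: [-0.6, -0.5, 0.9]
grip_width: 0.0468
t 1.6 pos [0.5711 0.1367 0.1996] yang 0.9574 xdir [-0.0012  0.0012 -1.    ] F [-0.64 -0.53  0.85] Mo [-0.041 -0.087 -0.031] w 0.0468 q [ 0.17  0.4   1.43  0.    1.31 -0.79]
SHIFT mm [39.6 -1.7  1.2] SPIN -0.673
```

```bash

python3 -m handwheel '[[[40,-2,1],-0.67,0],[[40,-2,1],-0.67,0],[[40,-2,1],-0.67,0],[[40,-2,1],-0.67,0],[[40,-2,1],-0.67,0]]'
python3 go.py 0.571 0.1347 0.101 1.63
```

```text
time_s: 2.1
ee_pos: [0.5705, 0.1345, 0.1591]
eef_rot: [2.607, 1.569, 2.669]
force: [-0.0, 0.3, 0.2]
grip_width: 0.0464
t 2.1 pos [0.5705 0.1345 0.1591] yang 1.6333 xdir [-0.002  0.001 -1.   ] F [-0.02  0.35  0.25] Mo [ 0.069 -0.142 -0.031] w 0.0464 q [ 0.17  0.43  1.48  0.    1.23 -1.47]
SHIFT mm [58.1  0.1  0.6] SPIN 0.003
```

```bash

python3 -m handwheel '[[[20,0,0.5],0,0],[[35,0,0.5],0,0],[[45,0,0.5],0,0],[[53,0,0.5],0,0],[[57,0,0.5],0,0]]'
python3 go.py 0.571 0.1347 0.101 1.63
python3 -m handwheel '[[[0,0,0],0,1],[[0,0,0],0,1],[[0,0,0],0,1],[[0,0,0],0,1],[[0,0,0],0,1]]' 20
python3 go.py 0.571 0.1347 0.101 1.63
```

```text
time_s: 2.6
ee_pos: [0.5707, 0.1346, 0.1014]
eef_rot: [2.776, 1.568, 2.839]
force: [-0.6, 0.8, -0.1]
grip_width: 0.0473
t 2.6 pos [0.5707 0.1346 0.1014] yang 1.6331 xdir [-2.8e-03  9.0e-04 -1.0e+00] F [-0.59  0.75 -0.06] Mo [ 0.038 -0.127  0.057] w 0.0473 q [ 0.17  0.5   1.53  0.    1.11 -1.47]
SHIFT mm [0.4 0.1 0.3] SPIN 0.003
time_s: 3.1
ee_pos: [0.5708, 0.1349, 0.1017]
eef_rot: [2.489, 1.568, 2.552]
force: [0.4, 1.8, 0.7]
grip_width: 0.0116
t 3.1 pos [0.5708 0.1349 0.1017] yang 1.6331 xdir [-0.0023  0.0016 -1.    ] F [0.4  1.8  0.74] Mo [ 0.511 -0.067  0.035] w 0.0116 q [ 0.17  0.5   1.53  0.    1.11 -1.47]
SHIFT mm [ 0.7 -0.2  0.2] SPIN 0.003
```

```bash

python3 -m handwheel '[[[0,0,0],0.1,1],[[0,0,0],0.22,1],[[0,0,0],0.34,1],[[0,0,0],0.46,1],[[0,0,0],0.57,1]]'
python3 -m handwheel '[[[0,0,0],0.12,1],[[0,0,0],0.24,1],[[0,0,0],0.36,1],[[0,0,0],0.48,1],[[0,0,0],0.6,1]]'
python3 go.py 0.571 0.1347 0.101 0.426
python3 - <<'E'
from h import *
p,d=snap('scene');np.savez('s1.npz',p=p,d=d);q,e=snap('top');np.savez('t1.npz',p=q,d=e)
cv2.imwrite('pics/turn.png',np.hstack([crop(p,320,145,50,60,8),crop(q,245,160,50,60,8)]))
P=np.array([.58887,.05496]);yw=np.radians(12.8)
for n,p,d in(('scene',p,d),('top',q,e)):
  C=cloud(n,p,d)
  L=(C[...,:2]-P)@np.array([[np.cos(yw),-np.sin(yw)],[np.sin(yw),np.cos(yw)]])
  m=(abs(L[...,0])<.03)&(abs(L[...,1]+.07)<.03)&(C[...,2]>.04)&(C[...,2]<.1)
  k=np.linalg.lstsq(np.c_[L[m],np.ones(m.sum())],C[m][:,2],rcond=None)[0];print(n,'slope',m.sum(),np.arctan(k[:2]),'dial',np.arctan(k[0])/.37,k@[0,-.07,1])
E
```

```text
time_s: 3.6
ee_pos: [0.571, 0.1357, 0.1017]
eef_rot: [2.596, 1.568, 2.084]
force: [2.3, 6.4, -2.6]
grip_width: 0.0121
time_s: 4.1
ee_pos: [0.5716, 0.1363, 0.1018]
eef_rot: [2.61, 1.567, 1.493]
force: [7.3, 5.2, -5.4]
grip_width: 0.012
t 4.1 pos [0.5716 0.1363 0.1018] yang 0.4539 xdir [ 3.e-04  4.e-03 -1.e+00] F [ 7.26  5.24 -5.41] Mo [ 1.034 -1.43   0.047] w 0.012 q [ 0.17  0.5   1.53  0.    1.11 -0.29]
SHIFT mm [ 0.7 -1.2  1.2] SPIN 0.028
scene slope 340 [0.49061067 0.00449535] dial 1.3259747756623665 0.07078844865403496
top slope 539 [0.50325482 0.00132124] dial 1.3601481487795402 0.06972523017466584
```

View pics/turn.png

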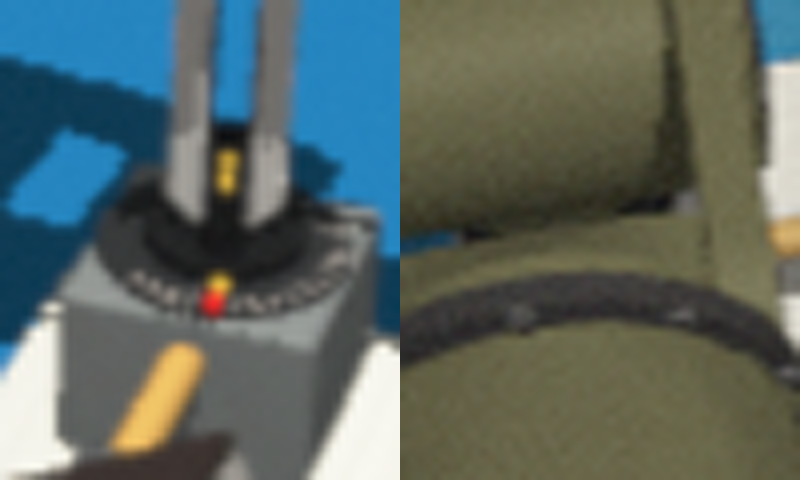

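The scene crop (8x) shows the yellow pointer tip at (218,283) almost over the red mark at (213,303). I'll measure what angle is left.

```bash
python3 - <<'E'
from h import *
p=np.load('s1.npz')['p'].astype(int);b,g,r=p[...,0],p[...,1],p[...,2]
reg=np.zeros(p.shape[:2],bool);reg[178:186,340:353]=1
red=reg&(r>150)&(g<70)&(b<70);ye=reg&(r>140)&(g>100)&(b<80)
for nm,m in(('red',red),('yel',ye)):
  v,u=np.argwhere(m).T;w=r[m];print(nm,m.sum(),u.mean(),v.mean())
  for z in(.077,.08,.083):
   for dc in((.571,.135),(.5705,.1343),(.5716,.136)):
    q=at_z('scene',u.mean(),v.mean(),z)[:2]-dc;print('  z',z,dc,'r',round(np.linalg.norm(q)*1e3,1),'ang',round(np.arctan2(q[1],q[0]),3))
print(p[176:187,342:352].tolist())
for a in(-1.1,-1.13,-1.16,-1.19):
  print(a,proj('scene',[[.571+.034*np.cos(a),.135+.034*np.sin(a),.0795]]).round(2),proj('scene',[[.571+.038*np.cos(a),.135+.038*np.sin(a),.0795]]).round(2),proj('scene',[[.571+.028*np.cos(a),.135+.028*np.sin(a),.0795]]).round(2))
E
```

```text
red 4 346.0 182.5
  z 0.077 (0.571, 0.135) r 35.6 ang -1.184
  z 0.077 (0.5705, 0.1343) r 35.2 ang -1.163
  z 0.077 (0.5716, 0.136) r 36.4 ang -1.21
  z 0.08 (0.571, 0.135) r 40.0 ang -1.173
  z 0.08 (0.5705, 0.1343) r 39.6 ang -1.154
  z 0.08 (0.5716, 0.136) r 40.7 ang -1.196
  z 0.083 (0.571, 0.135) r 44.4 ang -1.164
  z 0.083 (0.5705, 0.1343) r 43.9 ang -1.148
  z 0.083 (0.5716, 0.136) r 45.1 ang -1.185
yel 4 347.0 180.25
  z 0.077 (0.571, 0.135) r 25.4 ang -1.139
  z 0.077 (0.5705, 0.1343) r 25.0 ang -1.109
  z 0.077 (0.5716, 0.136) r 26.1 ang -1.176
  z 0.08 (0.571, 0.135) r 29.8 ang -1.131
  z 0.08 (0.5705, 0.1343) r 29.4 ang -1.106
  z 0.08 (0.5716, 0.136) r 30.5 ang -1.163
  z 0.083 (0.571, 0.135) r 34.3 ang -1.125
  z 0.083 (0.5705, 0.1343) r 33.8 ang -1.103
  z 0.083 (0.5716, 0.136) r 34.9 ang -1.153
[[[38, 38, 37], [38, 37, 36], [34, 35, 33], [30, 30, 30], [26, 25, 26], [27, 25, 25], [28, 26, 27], [28, 27, 26], [33, 31, 31], [39, 39, 38]], [[31, 31, 29], [35, 35, 35], [36, 36, 35], [33, 33, 32], [34, 32, 31], [32, 31, 30], [30, 29, 31], [31, 29, 29], [35, 34, 33], [35, 35,
[... 920 characters left out ...]
104], [70, 71, 73], [65, 65, 93], [51, 52, 121], [62, 63, 116], [70, 72, 78], [77, 79, 79], [70, 72, 71], [78, 82, 80]], [[110, 112, 110], [109, 110, 108], [99, 100, 98], [114, 116, 115], [105, 108, 111], [138, 141, 141], [141, 144, 142], [139, 143, 139], [138, 141, 137], [141, 144, 140]], [[103, 104, 101], [101, 103, 100], [100, 101, 97], [107, 108, 104], [110, 112, 109], [125, 129, 125], [133, 137, 132], [130, 134, 130], [127, 130, 126], [149, 153, 148]]]
-1.1 [[347.29 181.39]] [[347.21 182.31]] [[347.4  180.03]]
-1.13 [[346.88 181.36]] [[346.75 182.27]] [[347.06 180.01]]
-1.16 [[346.46 181.33]] [[346.29 182.23]] [[346.72 179.98]]
-1.19 [[346.05 181.28]] [[345.83 182.18]] [[346.39 179.94]]
```

```bash

python3 -m handwheel '[[[0,0,0],0.01,1],[[0,0,0],0.02,1],[[0,0,0],0.03,1],[[0,0,0],0.03,1],[[0,0,0],0.03,1]]'
python3 go.py 0.571 0.1347 0.101 0.426
python3 - <<'E'
from h import *
def cen(p):
  b,g,r=[p[...,i].astype(float) for i in range(3)]
  for nm,w,rows in(('yel',np.clip(np.minimum(r,g)-b-8,0,None),(178,181)),('red',np.clip(r-g-15,0,None),(182,185))):
    x=w[rows[0]:rows[1],343:351];print(nm,(x*np.arange(343,351)).sum(1)/x.sum(1))
cen(np.load('s1.npz')['p']);p,d=snap('scene');np.savez('s2.npz',p=p,d=d);cen(p)
E
```

```text
time_s: 4.7
ee_pos: [0.5717, 0.1364, 0.1017]
eef_rot: [2.601, 1.567, 1.455]
force: [3.0, 1.7, -2.7]
grip_width: 0.0121
t 4.7 pos [0.5717 0.1364 0.1017] yang 0.4244 xdir [ 5.0e-04  4.2e-03 -1.0e+00] F [ 2.98  1.69 -2.74] Mo [ 0.317 -0.57   0.069] w 0.0121 q [ 0.17  0.5   1.53  0.    1.11 -0.26]
SHIFT mm [ 0.7 -1.3  1.3] SPIN -0.002
yel [347.         346.98412698 346.9962963 ]
red [346.21078431 346.10951009 346.23809524]
yel [346.71428571 346.49635036 346.48134328]
red [346.2        346.1091954  346.24271845]
```

```bash

python3 -m handwheel '[[[0,0,0],0,0],[[0,0,0],0,0],[[0,0,0],0,0],[[-20,0,0],0,0],[[-60,0,0],0,0]]'
python3 go.py 0.5195 -0.2633 0.16 1.14
```

```text
time_s: 5.25
ee_pos: [0.5703, 0.1358, 0.1599]
eef_rot: [-2.562, 1.565, 2.574]
force: [0.5, -0.3, -0.5]
grip_width: 0.0462
t 5.25 pos [0.5703 0.1358 0.1599] yang 0.4243 xdir [-0.005   0.0032 -1.    ] F [ 0.51 -0.25 -0.45] Mo [ 0.031 -0.11   0.002] w 0.0462 q [ 0.17  0.43  1.48  0.    1.23 -0.26]
SHIFT mm [  -1.1 -210.6  342.8] SPIN -0.716
```

```bash

python3 -m handwheel '[[[0,-130,212],-0.4,0],[[0,-130,212],-0.4,0],[[0,-130,212],-0.4,0],[[0,-130,212],-0.4,0],[[0,-130,212],-0.4,0]]'
python3 go.py 0.5195 -0.2633 0.14 1.14
```

```text
time_s: 5.75
ee_pos: [0.5392, -0.1072, 0.1596]
eef_rot: [-2.959, 1.565, 2.578]
force: [0.6, -0.1, -0.8]
grip_width: 0.047
t 5.75 pos [ 0.5392 -0.1072  0.1596] yang 0.8248 xdir [-0.0048  0.003  -1.    ] F [ 0.6  -0.15 -0.8 ] Mo [-0.077 -0.173  0.023] w 0.047 q [-0.26  0.36  1.59  0.    1.2  -1.09]
SHIFT mm [  19.2 -128.    91.6] SPIN -0.315
```

Next I move over the slide, then look at the dial (now clear of the arm), the stone slope and the slide.

```bash

python3 -m handwheel '[[[19,-128,92],-0.315,0],[[19,-128,92],-0.315,0],[[19,-128,92],-0.315,0],[[19,-128,92],-0.315,0],[[19,-128,92],-0.315,0]]'
python3 go.py 0.5195 -0.2633 0.042 1.14
python3 - <<'E'
from h import *
P=np.array([.58887,.05496]);yw=np.radians(12.8)
for n in('scene','top'):
  p,d=snap(n);np.savez(n+'3.npz',p=p,d=d)
  if n=='top': B=crop(p,250,165,50,50,8)
  else: A=crop(p,320,155,50,50,8)
  C=cloud(n,p,d)
  L=(C[...,:2]-P)@np.array([[np.cos(yw),-np.sin(yw)],[np.sin(yw),np.cos(yw)]])
  m=(abs(L[...,0])<.03)&(abs(L[...,1]+.07)<.03)&(C[...,2]>.04)&(C[...,2]<.1)
  k=np.linalg.lstsq(np.c_[L[m],np.ones(m.sum())],C[m][:,2],rcond=None)[0];print(n,'slope',m.sum(),np.arctan(k[:2]),'dial',np.arctan(k[0])/.37,k@[0,-.07,1])
  b,g,r=[p[...,i].astype(float) for i in range(3)]
  if n=='scene': p0=p
cv2.imwrite('pics/dial2.png',np.hstack([A,B]))
E
```

```text
time_s: 6.25
ee_pos: [0.5191, -0.2654, 0.1397]
eef_rot: [3.024, 1.564, 2.59]
force: [-0.2, 1.1, -0.8]
grip_width: 0.0472
t 6.25 pos [ 0.5191 -0.2654  0.1397] yang 1.136 xdir [-0.0055  0.0034 -1.    ] F [-0.21  1.06 -0.76] Mo [ 0.03  -0.174 -0.018] w 0.0472 q [-0.54  0.45  1.51  0.    1.19 -1.67]
SHIFT mm [97.7  2.   0.1] SPIN -0.004
scene slope 335 [0.50313086 0.00314176] dial 1.359813126063295 0.07088023069194256
top slope 537 [ 0.50702521 -0.00235003] dial 1.370338407848462 0.06993458929232621
```

View pics/dial2.png

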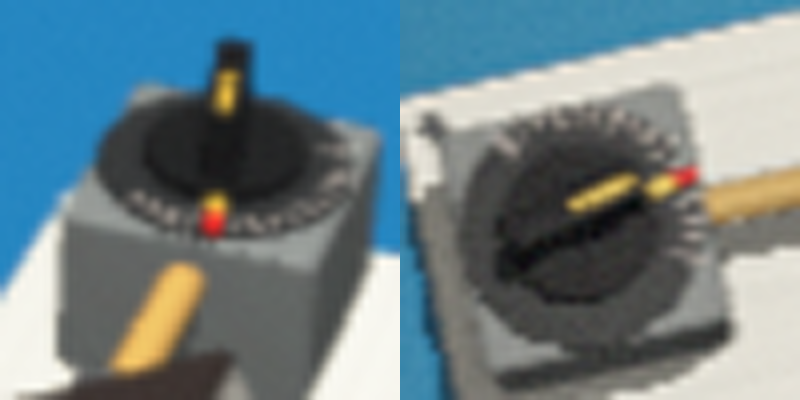

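Both views show the pointer lined up with the red mark (top crop: tip (662,187), mark (686,176), in line with the bar), and the slope reads about 0.505 rad. Next I grasp the slide.

```bash

python3 -m handwheel '[[[40,2,0],0,0],[[65,2,0],0,0],[[85,2,0],0,0],[[97,2,0],0,0],[[102,2,0],0,0]]'
python3 go.py 0.5195 -0.2633 0.038 1.14
python3 -m handwheel '[[[0,0,0],0,0.6],[[0,0,0],0,1],[[0,0,0],0,1],[[0,0,0],0,1],[[0,0,0],0,1]]' 12
python3 go.py 0.5195 -0.2633 0.038 1.14
```

```text
time_s: 6.85
ee_pos: [0.5204, -0.2594, 0.0376]
eef_rot: [2.97, 1.564, 2.54]
force: [-0.2, 0.7, -0.5]
grip_width: 0.0469
t 6.85 pos [ 0.5204 -0.2594  0.0376] yang 1.1403 xdir [-0.0057  0.0039 -1.    ] F [-0.23  0.72 -0.47] Mo [ 0.009 -0.161 -0.034] w 0.0469 q [-0.53  0.58  1.58  0.    0.99 -1.67]
SHIFT mm [-0.4 -4.   0.8] SPIN 0.0
time_s: 7.35
ee_pos: [0.5206, -0.2596, 0.0381]
eef_rot: [2.978, 1.565, 2.548]
force: [-0.6, 0.0, 3.0]
grip_width: 0.0119
t 7.35 pos [ 0.5206 -0.2596  0.0381] yang 1.1402 xdir [-0.005   0.0034 -1.    ] F [-0.62  0.03  3.02] Mo [-0.083  0.012 -0.025] w 0.0119 q [-0.53  0.58  1.58  0.    0.99 -1.67]
SHIFT mm [ 0.1 -3.8  0.5] SPIN 0.0
```

```bash

python3 -m handwheel '[[[-15,0,0],0,1],[[-40,0,0],0,1],[[-70,0,0],0,1],[[-100,0,0],0,1],[[-122,0,0],0,1]]'
python3 go.py 0.5838 -0.0182 0.16 1.794
python3 -m handwheel '[[[0,0,0],0,1],[[0,0,0],0,1],[[0,0,0],0,1],[[0,0,0],0,1],[[0,0,0],0,1]]'
python3 go.py 0.5838 -0.0182 0.16 1.794
```

```text
time_s: 7.85
ee_pos: [0.5215, -0.2602, 0.1633]
eef_rot: [2.914, 1.567, 2.484]
force: [-0.0, -0.4, -1.6]
grip_width: 0.012
t 7.85 pos [ 0.5215 -0.2602  0.1633] yang 1.1401 xdir [-0.0029  0.0022 -1.    ] F [-0.03 -0.4  -1.65] Mo [ 0.068 -0.145 -0.053] w 0.012 q [-0.53  0.42  1.49  0.    1.23 -1.67]
SHIFT mm [  3.7 245.9 -44.4] SPIN -0.654
time_s: 8.35
ee_pos: [0.5212, -0.26, 0.1624]
eef_rot: [2.966, 1.566, 2.536]
force: [0.6, 0.2, -1.3]
grip_width: 0.012
t 8.35 pos [ 0.5212 -0.26    0.1624] yang 1.1401 xdir [-0.0043  0.003  -1.    ] F [ 0.56  0.16 -1.34] Mo [ 0.015 -0.102  0.039] w 0.012 q [-0.53  0.42  1.49  0.    1.23 -1.67]
SHIFT mm [  2.9 245.9 -44.1] SPIN -0.654
```

```bash

python3 -m handwheel '[[[0,45,-8],-0.1,1],[[0,95,-17],-0.24,1],[[0,145,-26],-0.38,1],[[0,190,-34],-0.5,1],[[0,220,-40],-0.58,1]]'
python3 go.py 0.5838 -0.0182 0.125 1.794
python3 -m handwheel '[[[0,15,-8],-0.03,1],[[0,30,-16],-0.06,1],[[0,30,-16],-0.07,1],[[0,30,-16],-0.07,1],[[0,30,-16],-0.07,1]]'
python3 go.py 0.5838 -0.0182 0.12 1.794
```

```text
time_s: 8.85
ee_pos: [0.5769, -0.0404, 0.1624]
eef_rot: [2.379, 1.565, 2.535]
force: [-0.3, -0.7, -2.5]
grip_width: 0.0118
t 8.85 pos [ 0.5769 -0.0404  0.1624] yang 1.7265 xdir [-0.0048  0.0034 -1.    ] F [-0.27 -0.72 -2.53] Mo [ 0.065 -0.143 -0.015] w 0.0118 q [-0.13  0.42  1.5   0.    1.23 -1.86]
SHIFT mm [37.5 20.7 10.4] SPIN -0.067
time_s: 9.35
ee_pos: [0.5568, -0.014, 0.1625]
eef_rot: [2.326, 1.565, 2.55]
force: [0.1, 0.5, -1.5]
grip_width: 0.0122
t 9.35 pos [ 0.5568 -0.014   0.1625] yang 1.7952 xdir [-0.0049  0.0033 -1.    ] F [ 0.05  0.54 -1.51] Mo [ 0.092 -0.115 -0.024] w 0.0122 q [-0.09  0.37  1.56  0.    1.21 -1.89]
SHIFT mm [ 42.3 -10.3  25.5] SPIN 0.001
```

```bash

python3 -m handwheel '[[[10,-4,10],0,1],[[22,-8,20],0,1],[[34,-10,25.5],0,1],[[42,-10.3,25.5],0,1],[[42,-10.3,25.5],0,1]]'
python3 go.py 0.5838 -0.0182 0.109 1.794
python3 - <<'E'
from h import *
p,d=snap('scene');q,e=snap('top');np.savez('s4.npz',p=p,d=d)
cv2.imwrite('pics/app.png',np.hstack([crop(p,285,160,80,100,5),crop(q,295,145,70,100,5)]))
C=cloud('scene',p,d);b,g,r=[p[...,i].astype(int) for i in range(3)]
m=(r>120)&(g<70)&(b<70);m[:,:300]=0;m[:,360:]=0;m[:160]=0;m[260:]=0
print(m.sum(),C[m][C[m][:,2]>.09].mean(0) )
E
```

```text
time_s: 9.85
ee_pos: [0.5831, -0.0184, 0.1189]
eef_rot: [2.472, 1.563, 2.696]
force: [-0.4, 0.3, -1.0]
grip_width: 0.012
t 9.85 pos [ 0.5831 -0.0184  0.1189] yang 1.7946 xdir [-0.0073  0.0035 -1.    ] F [-0.38  0.25 -0.99] Mo [ 0.06  -0.149 -0.018] w 0.012 q [-0.1   0.47  1.52  0.    1.15 -1.89]
SHIFT mm [9.9 0.  0.8] SPIN 0.001
12 [ 0.59711799 -0.02014533  0.09923609]
```

View pics/app.png

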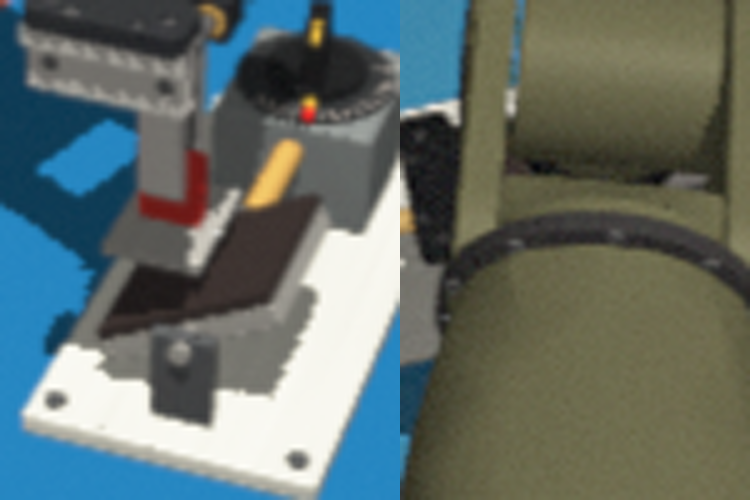

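The crop shows the slide hanging level just above the tipped stone, with the tab well between the pads. Now I lower it slowly with a lighter grip, so the slide pivots about the jaw axis onto the slope.

```bash

python3 -m handwheel '[[[3,0,0.8],0,1],[[5,0,0.8],0,1],[[7,0,0.8],0,1],[[8,0,0.8],0,1],[[9,0,0.8],0,1]]' 7
python3 go.py 0.5838 -0.0182 0.0995 1.794
python3 -m handwheel '[[[0.5,0,0],0,1],[[1,0,0],0,1],[[1.5,0,0],0,1],[[2,0,0],0,1],[[2.5,0,0],0,1]]'
python3 go.py 0.5838 -0.0182 0.0995 1.794
```

```text
time_s: 10.45
ee_pos: [0.5843, -0.0181, 0.1115]
eef_rot: [2.32, 1.565, 2.545]
force: [-0.6, -0.2, -0.2]
grip_width: 0.0118
t 10.45 pos [ 0.5843 -0.0181  0.1115] yang 1.795 xdir [-0.0048  0.0033 -1.    ] F [-0.64 -0.24 -0.18] Mo [ 0.06  -0.159 -0.054] w 0.0118 q [-0.09  0.48  1.53  0.    1.13 -1.89]
SHIFT mm [12.  -0.1 -0.5] SPIN 0.001
time_s: 10.95
ee_pos: [0.5844, -0.0181, 0.109]
eef_rot: [2.312, 1.565, 2.536]
force: [0.8, 0.5, -1.0]
grip_width: 0.012
t 10.95 pos [ 0.5844 -0.0181  0.109 ] yang 1.795 xdir [-0.0048  0.0033 -1.    ] F [ 0.76  0.46 -0.96] Mo [ 0.067 -0.099  0.037] w 0.012 q [-0.09  0.49  1.53  0.    1.13 -1.89]
SHIFT mm [ 9.5 -0.  -0.5] SPIN 0.001
```

```bash

python3 -m handwheel '[[[0.5,0,0],0,1],[[1,0,0],0,1],[[1.5,0,0],0,1],[[2,0,0],0,1],[[2.5,0,0],0,1]]'
python3 go.py 0.5838 -0.0182 0.0995 1.794
python3 -m handwheel '[[[0.5,0,-0.2],0,1],[[1,0,-0.2],0,1],[[1.5,0,-0.3],0,1],[[2,0,-0.3],0,1],[[2.5,0,-0.4],0,1]]'
python3 go.py 0.5838 -0.0182 0.0995 1.794
```

```text
time_s: 11.45
ee_pos: [0.5843, -0.0181, 0.107]
eef_rot: [2.32, 1.565, 2.544]
force: [-4.3, -0.6, 5.9]
grip_width: 0.0118
t 11.45 pos [ 0.5843 -0.0181  0.107 ] yang 1.7951 xdir [-0.0047  0.0032 -1.    ] F [-4.28 -0.57  5.93] Mo [0.078 0.628 0.   ] w 0.0118 q [-0.09  0.49  1.53  0.    1.12 -1.89]
SHIFT mm [ 7.5 -0.  -0.5] SPIN 0.001
time_s: 11.95
ee_pos: [0.5838, -0.0182, 0.1048]
eef_rot: [2.338, 1.565, 2.562]
force: [-3.8, 0.3, 5.5]
grip_width: 0.0119
t 11.95 pos [ 0.5838 -0.0182  0.1048] yang 1.795 xdir [-0.0048  0.0032 -1.    ] F [-3.8  0.3  5.5] Mo [0.042 0.695 0.008] w 0.0119 q [-0.1   0.49  1.53  0.    1.12 -1.89]
SHIFT mm [ 5.3 -0.   0. ] SPIN 0.001
```

```bash
cat > look.py <<'E'
from h import *
import sys
p,d=snap('scene');np.savez(sys.argv[1]+'.npz',p=p,d=d)
cv2.imwrite(f'pics/{sys.argv[1]}.png',crop(p,295,180,65,60,9))
E
python3 look.py s5
```

```text
(no output)
```

View pics/s5.png

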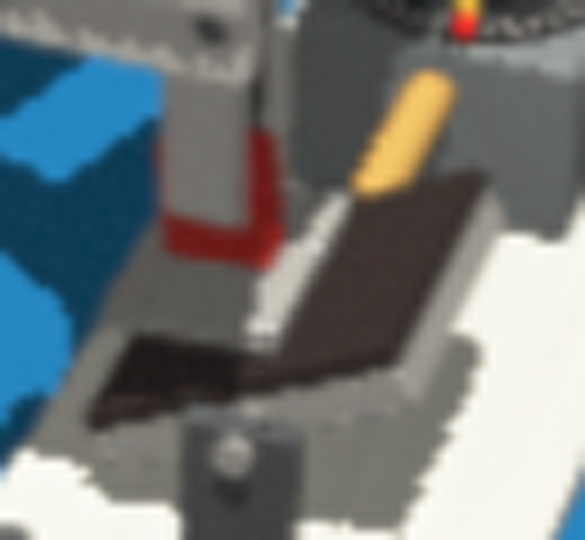

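The crop shows the slide's right edge resting on the stone and the plate starting to tilt (left corner about (120,335), right edge about (265,350)). I continue down.

```bash

python3 -m handwheel '[[[0.5,0,0],0,1],[[1,0,0],0,1],[[1.5,0,0],0,1],[[2,0,0],0,1],[[2.5,0,0],0,1]]'
python3 go.py 0.5838 -0.0182 0.0995 1.794
python3 -m handwheel '[[[0.5,0,0],0,1],[[1,0,0],0,1],[[1.5,0,0],0,1],[[1.8,0,0],0,1],[[2,0,0],0,1]]'
python3 go.py 0.5838 -0.0182 0.0995 1.794
python3 look.py s6
```

```text
time_s: 12.5
ee_pos: [0.5836, -0.0182, 0.1024]
eef_rot: [2.388, 1.565, 2.612]
force: [-4.6, 0.2, 5.1]
grip_width: 0.0123
t 12.5 pos [ 0.5836 -0.0182  0.1024] yang 1.7951 xdir [-0.0052  0.003  -1.    ] F [-4.62  0.21  5.11] Mo [0.077 0.728 0.002] w 0.0123 q [-0.1   0.49  1.54  0.    1.12 -1.89]
SHIFT mm [ 2.9 -0.   0.2] SPIN 0.001
time_s: 13.0
ee_pos: [0.5835, -0.0182, 0.1006]
eef_rot: [2.411, 1.565, 2.635]
force: [-4.9, 0.3, 5.2]
grip_width: 0.0125
t 13.0 pos [ 0.5835 -0.0182  0.1006] yang 1.7951 xdir [-0.0054  0.003  -1.    ] F [-4.93  0.33  5.17] Mo [0.05  0.635 0.014] w 0.0125 q [-0.1   0.5   1.54  0.    1.11 -1.89]
SHIFT mm [ 1.1 -0.   0.3] SPIN 0.001
```

View pics/s6.png

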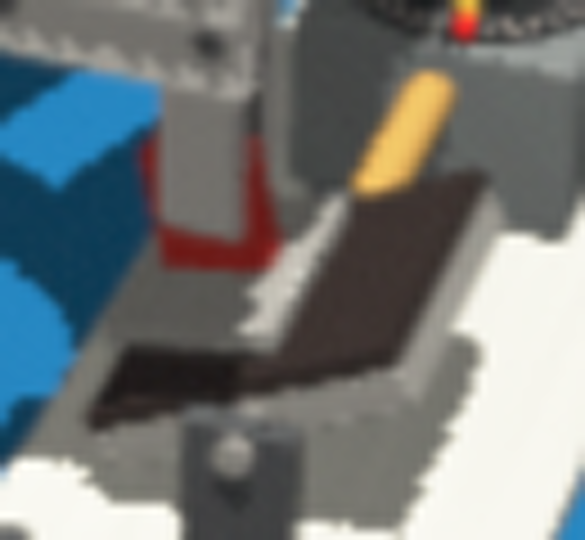

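```bash

python3 -m handwheel '[[[0.2,0,0],0,1],[[0.4,0,0],0,1],[[0.6,0,0],0,1],[[0.8,0,0],0,1],[[1,0,0],0,1]]'
python3 go.py 0.5838 -0.0182 0.0995 1.794
cat > tilt.py <<'E'
from h import *
# tilt of slide/stone in scene view from depth, fixture frame
import sys
P=np.array([.58887,.05496]);yw=.2234
acc=[]
for _ in range(4):
  p,d=snap('scene');acc.append(d)
d=np.mean(acc,0);C=cloud('scene',p,d);np.savez('last.npz',p=p,d=d)
L=np.dstack([(C[...,:2]-P)@np.array([[np.cos(yw),-np.sin(yw)],[np.sin(yw),np.cos(yw)]]),C[...,2]])
L[...,1]+=.07
def fit(m,nm):
  Q=L[m];k=np.linalg.lstsq(np.c_[Q[:,:2],np.ones(len(Q))],Q[:,2],rcond=None)[0]
  r=Q[:,2]-np.c_[Q[:,:2],np.ones(len(Q))]@k
  print(nm,len(Q),'slope x,y',np.arctan(k[:2]).round(3),'rms',r.std().round(5),'z@(-5.8mm,0)',(k@[-.0058,0,1]).round(4),'x range',Q[:,0].min().round(3),Q[:,0].max().round(3))
pl=np.zeros(d.shape,np.uint8);cv2.fillPoly(pl,[np.array([(313,209),(321,211),(320,217),(309,216)])],1);fit(pl>0,'plate')
sl=np.zeros(d.shape,np.uint8);cv2.fillPoly(sl,[np.array([(335,205),(346,202),(338,218),(329,219)])],1);fit(sl>0,'stone')
o=get_obs();print(np.round(o['force'],2),np.round(o['moment'],3))
E
python3 tilt.py
```

```text
time_s: 13.55
ee_pos: [0.5834, -0.0183, 0.0996]
eef_rot: [2.441, 1.564, 2.665]
force: [-3.6, -0.5, 4.9]
grip_width: 0.012
t 13.55 pos [ 0.5834 -0.0183  0.0996] yang 1.7951 xdir [-0.0057  0.0029 -1.    ] F [-3.64 -0.49  4.86] Mo [ 0.069  0.539 -0.037] w 0.012 q [-0.1   0.5   1.54  0.    1.11 -1.89]
SHIFT mm [ 0.1 -0.   0.4] SPIN 0.001
plate 83 slope x,y [ 0.284 -0.621] rms 0.00639 z@(-5.8mm,0) 0.0644 x range -0.038 0.049
stone 158 slope x,y [ 0.872 -0.332] rms 0.00893 z@(-5.8mm,0) 0.0483 x range 0.008 0.087
[-3.66 -0.32  4.22] [0.074 0.625 0.014]
```

```bash
python3 - <<'E'
s=open('tilt.py').read()
a=s.index('pl=np');b=s.index('o=get_obs')
s=s[:a]+'''def poly(q):
  m=np.zeros(d.shape,np.uint8);cv2.fillPoly(m,[np.array(q)],1);return m>0
fit(poly([(314,211),(321,212),(320,215),(312,215)]),'plate')
fit((L[...,0]>.012)&(L[...,0]<.035)&(abs(L[...,1])<.033)&(L[...,2]>.06)&(L[...,2]<.1)&poly([(320,190),(350,190),(350,225),(320,225)]),'stone')
'''+s[b:]
open('tilt.py','w').write(s)
E
python3 -m handwheel '[[[0.2,0,0],0,1],[[0.3,0,0],0,1],[[0.4,0,0],0,1],[[0.5,0,0],0,1],[[0.5,0,0],0,1]]'
python3 go.py 0.5838 -0.0182 0.0995 1.794
python3 tilt.py
```

```text
time_s: 14.25
ee_pos: [0.5834, -0.0183, 0.0991]
eef_rot: [2.447, 1.564, 2.671]
force: [-4.8, 0.1, 5.3]
grip_width: 0.0121
t 14.25 pos [ 0.5834 -0.0183  0.0991] yang 1.7951 xdir [-0.0058  0.0029 -1.    ] F [-4.84  0.07  5.34] Mo [ 0.04   0.622 -0.019] w 0.0121 q [-0.1   0.5   1.54  0.    1.11 -1.89]
SHIFT mm [-0.4 -0.   0.4] SPIN 0.001
plate 40 slope x,y [ 0.235 -0.011] rms 0.00039 z@(-5.8mm,0) 0.0755 x range -0.033 -0.012
stone 155 slope x,y [ 0.487 -0.001] rms 0.0006 z@(-5.8mm,0) 0.0683 x range 0.012 0.035
[-4.66  0.23  4.2 ] [ 0.018  0.652 -0.015]
```

The plate slope is only 0.235 against 0.49 for the stone. The tab has slipped in the jaws because friction at the upper edge acts against the pivoting. Dragging down-slope while pressing reverses that friction so it helps tilt the slide, so I do that.

```bash

python3 -m handwheel '[[[0.5,0,-1.2],0,1],[[1.2,0,-2.4],0,1],[[2.2,0,-3.4],0,1],[[3.4,0,-4.4],0,1],[[4.6,0,-5.4],0,1]]'
python3 go.py 0.5838 -0.0182 0.0995 1.794
python3 tilt.py
```

```text
time_s: 14.95
ee_pos: [0.578, -0.0195, 0.0943]
eef_rot: [2.44, 1.564, 2.664]
force: [0.2, -0.6, 1.2]
grip_width: 0.0122
t 14.95 pos [ 0.578  -0.0195  0.0943] yang 1.795 xdir [-0.0057  0.003  -1.    ] F [ 0.19 -0.63  1.21] Mo [ 0.027 -0.2   -0.054] w 0.0122 q [-0.1   0.49  1.56  0.    1.09 -1.89]
SHIFT mm [-5.2 -0.   5.9] SPIN 0.001
plate 40 slope x,y [0.36  0.043] rms 0.00081 z@(-5.8mm,0) 0.0755 x range -0.035 -0.012
stone 153 slope x,y [0.489 0.   ] rms 0.00066 z@(-5.8mm,0) 0.0682 x range 0.012 0.035
[-0.72 -0.07 -0.07] [-0.087  0.004 -0.025]
```

```bash

python3 -m handwheel '[[[1.2,0,-0.8],0,1],[[2.4,0,-1.6],0,1],[[3.6,0,-2.4],0,1],[[4.6,0,-3.4],0,1],[[5.6,0,-4.4],0,1]]'
python3 go.py 0.5838 -0.0182 0.0995 1.794
sed -i 's/^fit(poly.*plate.*$/fit(poly([(310,213),(317,214),(315,218),(308,217)]),"plate")/' tilt.py
python3 tilt.py; python3 look.py s7
```

```text
time_s: 15.65
ee_pos: [0.5737, -0.0205, 0.0891]
eef_rot: [2.436, 1.565, 2.66]
force: [-0.5, -0.7, 6.9]
grip_width: 0.012
t 15.65 pos [ 0.5737 -0.0205  0.0891] yang 1.795 xdir [-0.0055  0.0029 -1.    ] F [-0.52 -0.68  6.91] Mo [ 0.066 -0.005  0.011] w 0.012 q [-0.1   0.49  1.58  0.    1.08 -1.9 ]
SHIFT mm [-10.5   0.   10.3] SPIN 0.001
plate 42 slope x,y [ 0.28  -0.634] rms 0.00432 z@(-5.8mm,0) 0.0576 x range -0.063 0.032
stone 156 slope x,y [ 0.492 -0.   ] rms 0.00064 z@(-5.8mm,0) 0.0681 x range 0.012 0.035
[-1.19 -0.97  5.85] [-0.035  0.056 -0.02 ]
```

View pics/s7.png

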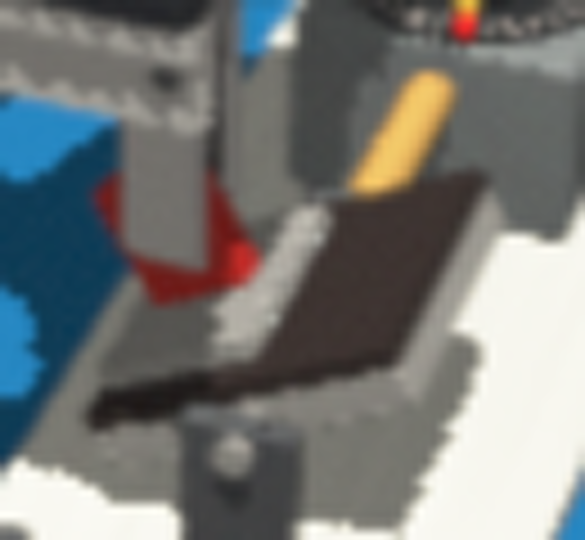

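The crop shows the slide nearly matching the stone, with the tab leaning clearly between the pads and the upper edge line at (215,350)-(320,210). I measure its slope with better masks and drag a little more.

```bash

cat > tilt2.py <<'E'
exec(open('tilt.py').read().split('def poly')[0])
n0=np.array([-np.sin(.503),0,np.cos(.503)]);c=np.array([-.0058,0,.0675])
H=(L-c)@n0      # height above nominal stone plane
U=(L-c)@np.array([np.cos(.503),0,np.sin(.503)])
p16=p.astype(int);sat=p16.max(-1)-p16.min(-1)
reg=np.zeros(d.shape,bool);reg[195:228,300:335]=1
m=reg&(abs(L[...,1])<.028)&(H>.003)&(H<.013)&(sat<25)&(p16.min(-1)>75)
m=cv2.erode(m.astype(np.uint8),np.ones((2,2)))>0
Q=np.c_[U[m],L[m][:,1],np.ones(m.sum())];h=H[m]
for _ in range(4):
  k=np.linalg.lstsq(Q,h,rcond=None)[0];r=h-Q@k;g=abs(r)<2*r.std();Q=Q[g];h=h[g]
print('plate rel to .503 plane: n',len(h),'tilt u,y',k[:2].round(4),'rms',r.std().round(5),'u range',Q[:,0].min().round(3),Q[:,0].max().round(3),'h at u min,mid,max',(k[2]+k[0]*np.array([Q[:,0].min(),Q[:,0].mean(),Q[:,0].max()])).round(4))
ms=(U>.026)&(U<.042)&(abs(L[...,1])<.033)&(abs(H)<.006);Q=np.c_[U[ms],L[ms][:,1],np.ones(ms.sum())];k=np.linalg.lstsq(Q,H[ms],rcond=None)[0];print('stone',ms.sum(),'u',k[:2].round(4),'h',k[2].round(4))
o=get_obs();print(np.round(o['force'],2),np.round(o['moment'],3))
E
python3 tilt2.py
python3 -m handwheel '[[[0.6,0,-0.8],0,1],[[1.2,0,-1.6],0,1],[[1.8,0,-2.4],0,1],[[2.4,0,-3.2],0,1],[[3,0,-4],0,1]]'
python3 go.py 0.5838 -0.0182 0.0995 1.794
python3 tilt2.py
```

```text
plate rel to .503 plane: n 67 tilt u,y [-0.0005 -0.0004] rms 0.0003 u range -0.036 0.005 h at u min,mid,max [0.006 0.006 0.006]
stone 84 u [-0.0128  0.0007] h 0.0007
[-1.19 -0.54  5.7 ] [-0.051  0.089 -0.025]
time_s: 16.6
ee_pos: [0.57, -0.0214, 0.0864]
eef_rot: [2.414, 1.565, 2.639]
force: [-0.7, -1.0, 7.6]
grip_width: 0.0122
t 16.6 pos [ 0.57   -0.0214  0.0864] yang 1.795 xdir [-0.0051  0.0028 -1.    ] F [-0.73 -1.02  7.63] Mo [-0.004 -0.053 -0.032] w 0.0122 q [-0.1   0.49  1.59  0.    1.07 -1.9 ]
SHIFT mm [-13.1   0.1  14.1] SPIN 0.001
plate rel to .503 plane: n 72 tilt u,y [ 0.0168 -0.0015] rms 0.00039 u range -0.04 0.0 h at u min,mid,max [0.0054 0.0058 0.0061]
stone 89 u [0.0147 0.0008] h 0.0002
[-1.38 -0.65  6.07] [-0.035  0.08  -0.004]
```

```bash
python3 - <<'E'
from h import *
P=np.array([.58887,.05496,0]);yw=.2234;th=.503
Rz=R.from_euler('z',yw).as_matrix()
n=Rz@[-np.sin(th),0,np.cos(th)];u=Rz@[np.cos(th),0,np.sin(th)];y=Rz[:,1]
c=P+Rz@np.array([-.0058,-.07,.0675])
def hit(px,py,h):
  o,d=ray('scene',px,py);t=((c+n*h-o)@n)/(d@n);q=o+t*d-c;return (q@u*1e3).round(1),(q@y*1e3).round(1)
f=lambda x,yy:((x+.5)/9-.5+295,(yy+.5)/9-.5+180)
for nm,a,h in(('plate near-up',(215,352),.006),('plate far-up',(325,210),.006),('stone near-up',(398,358),0),('stone far-up',(490,180),0),('stone near-low',(92,412),0)):
  print(nm,hit(*f(*a),h))
print('s7 TCP u,y,h',[(np.array([.5737,-.0205,.0891])-c)@v*1e3 for v in(u,y,n)])
print('now TCP u,y,h',[(get_obs()['ee_pos']-c)@v*1e3 for v in(u,y,n)])
E
```

```text
plate near-up (np.float64(-4.1), np.float64(-32.7))
plate far-up (np.float64(6.1), np.float64(26.1))
stone near-up (np.float64(50.0), np.float64(-43.8))
stone far-up (np.float64(50.2), np.float64(32.5))
stone near-low (np.float64(-42.3), np.float64(-38.6))
s7 TCP u,y,h [np.float64(-12.113957255273348), np.float64(-0.2239471346170852), np.float64(31.318735243757597)]
now TCP u,y,h [np.float64(-16.920452272783734), np.float64(-0.2758978733532307), np.float64(30.81967322012377)]
```

```bash

python3 -m handwheel '[[[0,0,0],0,1],[[0,0,0],0,1],[[-1.2,0,-0.6],0,1],[[-2.4,0,-1.3],0,1],[[-3.5,0,-1.9],0,1]]' 20
python3 -m handwheel '[[[-2,0,3.5],0,1],[[-4,0,7],0,1],[[-6,0,11],0,1],[[-8,0.3,14.5],0,1],[[-9.2,0.3,16.6],0,1]]'
python3 - <<'E'
from h import *
P=np.array([.58887,.05496,0]);yw=.2234;th=.503
Rz=R.from_euler('z',yw).as_matrix()
n=Rz@[-np.sin(th),0,np.cos(th)];u=Rz@[np.cos(th),0,np.sin(th)];y=Rz[:,1]
c=P+Rz@np.array([-.0058,-.07,.0675])
o=get_obs();t=[(o['ee_pos']-c)@v*1e3 for v in(u,y,n)];print('TCP u,y,h',np.round(t,2),'F',np.round(o['force'],2),o['grip_width'])
uc=t[0]-1.9;hb=t[2]-3.5-27.8;print('slide ctr u',uc,'gap',hb)
def box(u0,y0,h0,h1,a,b):
  return [[c+n*h/1e3+u*(u0+s*a)/1e3+y*(y0+q*b)/1e3 for s,q in((1,1),(1,-1),(-1,-1),(-1,1))] for h in(h0,h1)]
p,d=snap('scene');np.savez('s8.npz',p=p,d=d)
im=crop(p,295,180,65,60,9)
def draw(bx,col):
  for ring in bx:
    q=proj('scene',np.array(ring));q=(q+.5-[295,180])*9-.5
    cv2.polylines(im,[q.round().astype(int)],True,col,1)
draw(box(0,0,0,-18,45,40)[:1],(0,255,255));draw(box(uc,t[1],hb,hb+6,23,30),(0,255,0))
cv2.imwrite('pics/s8.png',im)
E
```

```text
time_s: 17.3
ee_pos: [0.5677, -0.0218, 0.0896]
eef_rot: [2.49, 1.564, 2.714]
force: [0.7, -0.1, -1.0]
grip_width: 0.0115
time_s: 17.8
ee_pos: [0.5843, -0.0178, 0.0989]
eef_rot: [2.468, 1.564, 2.693]
force: [-0.4, 0.4, -1.8]
grip_width: 0.0115
TCP u,y,h [ 2.24  0.1  34.61] F [-0.4   0.41 -1.83] 0.011536195595530574
slide ctr u 0.3438533838173674 gap 3.3118974728582025
```

View pics/s8.png

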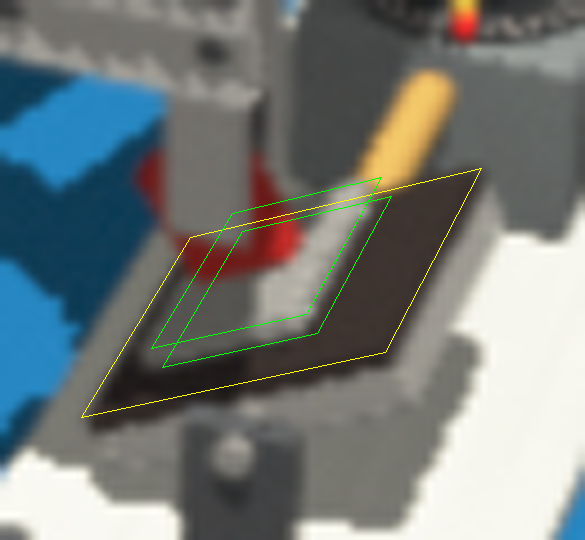

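The overlay shows the slide about parallel to the stone and above it, but it looks a few mm down-slope of the middle compared with the stone's outline in this camera. I check the extents from depth in that same camera.

```bash
cat > ext.py <<'E'
from h import *
import sys
P=np.array([.58887,.05496,0]);yw=.2234;th=.503
Rz=R.from_euler('z',yw).as_matrix()
B=np.array([Rz@[np.cos(th),0,np.sin(th)],Rz[:,1],Rz@[-np.sin(th),0,np.cos(th)]])
c=P+Rz@np.array([-.0058,-.07,.0675])
s=np.load(sys.argv[1]);p,d=s['p'],s['d'];n=sys.argv[2]
S=((cloud(n,p,d)-c)@B.T)*1e3;U,Y,H=np.moveaxis(S,-1,0)
lo,hi=map(float,sys.argv[3:5])
def e(nm,m,V,lohi):
  v=np.sort(V[m]);print(nm,m.sum(),'extreme',(v[-6:] if lohi>0 else v[:6]).round(1))
st=(abs(H)<2.2);pl=(H>lo)&(H<hi)
big=(abs(U)<60)&(abs(Y)<55)
def prof(nm,m,A,Bx,bins,f):
  print(nm,[ (int(b),round(float(f(A[m&(Bx>=b)&(Bx<b+8)])),1)) for b in bins if (m&(Bx>=b)&(Bx<b+8)).sum()>2])
mx,mn=np.max,np.min
prof('stone Umax by Y',st&big,U,Y,range(-40,40,8),mx);prof('stone Ymin by U',st&big,Y,U,range(-40,48,8),mn);prof('stone Ymax by U',st&big,Y,U,range(-40,48,8),mx);prof('stone Umin by Y',st&big,U,Y,range(-40,40,8),mn)
prof('plate Umax by Y',pl&big,U,Y,range(-32,32,8),mx);prof('plate Ymin by U',pl&big,Y,U,range(-24,24,8),mn);prof('plate Ymax by U',pl&big,Y,U,range(-24,24,8),mx);prof('plate Umin by Y',pl&big,U,Y,range(-32,32,8),mn)
print('plate H median',np.median(H[pl&(abs(Y)<25)&(abs(U)<18)]))
E
python3 ext.py s8.npz scene 6.5 12; echo TOP; python3 ext.py top3.npz top 50 60
```

```text
stone Umax by Y [(-40, 46.6), (-32, 46.3), (-24, 46.3), (-16, 46.4), (-8, 44.7), (0, 45.8), (8, 46.2), (16, 45.4), (24, 45.1), (32, 44.3)]
stone Ymin by U [(-40, -41.6), (-32, -42.7), (-24, -40.7), (-16, -51.4), (-8, -49.8), (0, -41.3), (8, -40.1), (16, -41.0), (24, -41.1), (32, -42.4), (40, -40.4)]
stone Ymax by U [(-40, 21.3), (-32, -24.6), (-24, -24.1), (-16, 51.2), (-8, -22.7), (0, -24.7), (8, 19.7), (16, 40.7), (24, 40.0), (32, 40.1), (40, 41.0)]
stone Umin by Y [(-40, -45.0), (-32, -41.9), (-24, -44.3), (-16, -41.8), (-8, -45.1), (0, -45.2), (8, -43.5), (16, -45.1), (24, -40.1), (32, 17.5)]
plate Umax by Y [(-32, 19.0), (-24, 20.8), (-16, 20.3), (-8, 20.0), (0, 20.4), (8, 20.7), (16, 21.5), (24, 20.7)]
plate Ymin by U [(-24, -30.7), (-16, -30.3), (-8, -29.7), (0, -29.3), (8, -29.8), (16, -30.0)]
plate Ymax by U [(-24, -2.4), (-16, -0.6), (-8, 27.8), (0, 30.3), (8, 29.1), (16, 28.2)]
plate Umin by Y [(-32, -25.1), (-24, -28.2), (-16, -25.1), (-8, -27.0), (0, -24.4), (8, 9.6), (16, 1.5), (24, -2.9)]
plate H median 9.385377012610792
TOP
stone Umax by Y [(-40, 44.8), (-32, 43.7), (-24, 45.8), (-16, 44.7), (-8, 45.0), (0, 45.9), (8, 44.8), (16, 45.7), (24, 44.4), (32, 47.1)]
stone Ymin by U [(-40, -39.7), (-32, -40.0), (-24, -39.7), (-16, -49.6), (-8, -50.7), (0, -40.4), (8, -39.4), (16, -40.0), (24, -40.2), (32, -40.4), (40, -37.3)]
stone Ymax by U [(-40, 38.6), (-32, 37.6), (-24, 39.0), (-16, 49.9), (-8, 49.4), (0, 39.3), (8, 37.1), (16, 38.7), (24, 37.5), (32, 35.2), (40, 39.5)]
stone Umin by Y [(-40, -43.2), (-32, -44.8), (-24, -42.8), (-16, -42.0), (-8, -41.6), (0, -43.6), (8, -44.5), (16, -42.7), (24, -43.8), (32, -41.3)]
plate Umax by Y []
plate Ymin by U []
plate Ymax by U []
plate Umin by Y []
plate H median nan
  return _methods._mean(a, axis=axis, dtype=dtype,
  ret = ret.dtype.type(ret / rcount)
```

In the same depth frame the stone runs ±45.5 mm and ±40 mm, and the plate is centred at u ≈ -2.3 mm, y ≈ 0, about 3.4 mm above it. I shift 2.5 mm up-slope and press along the normal.

```bash

python3 -m handwheel '[[[-1.2,0,2.2],0,1],[[-0.4,0,2.6],0,1],[[0.4,0,3.1],0,1],[[1,0,3.4],0,1],[[1.2,0,3.5],0,1]]'
python3 go.py 0.5838 -0.0182 0.0995 1.794
python3 -m handwheel '[[[0.15,0,0.08],0,1],[[0.3,0,0.16],0,1],[[0.45,0,0.24],0,1],[[0.6,0,0.32],0,1],[[0.6,0,0.32],0,1]]'
python3 go.py 0.5838 -0.0182 0.0995 1.794
```

```text
time_s: 18.35
ee_pos: [0.5878, -0.017, 0.0976]
eef_rot: [2.471, 1.564, 2.695]
force: [0.1, 0.2, -1.2]
grip_width: 0.012
t 18.35 pos [ 0.5878 -0.017   0.0976] yang 1.7952 xdir [-0.0059  0.0028 -1.    ] F [ 0.14  0.17 -1.23] Mo [ 0.066 -0.134  0.027] w 0.012 q [-0.09  0.51  1.53  0.    1.11 -1.89]
SHIFT mm [-1.9 -0.3 -4.2] SPIN 0.001
time_s: 18.85
ee_pos: [0.5881, -0.0169, 0.0971]
eef_rot: [2.478, 1.564, 2.703]
force: [-2.1, 0.3, 1.7]
grip_width: 0.0118
t 18.85 pos [ 0.5881 -0.0169  0.0971] yang 1.7951 xdir [-0.0061  0.0028 -1.    ] F [-2.08  0.31  1.7 ] Mo [ 0.06   0.241 -0.007] w 0.0118 q [-0.09  0.51  1.53  0.    1.11 -1.89]
SHIFT mm [-2.3 -0.3 -4.5] SPIN 0.001
```

```bash

python3 -m handwheel '[[[0.1,0,0.05],0,1],[[0.2,0,0.1],0,1],[[0.2,0,0.1],0,1],[[0.2,0,0.1],0,1],[[0.2,0,0.1],0,1]]'
cat > fs.py <<'E'
from h import *
fs=[];S=[]
for _ in range(6):
  p,d=snap('scene');S.append(d);o=get_obs();fs.append(np.r_[o['force'],o['moment']])
f=np.mean(fs,0);np.savez('cur.npz',p=p,d=np.mean(S,0))
n=np.array([-.470,-.107,.876]);u=np.array([.854,.194,.482])
print('t',o['time_s'],'F',f.round(2),'sd',np.std(fs,0).round(2),'F.n',(f[:3]@n).round(2),'contact n (+1.4N wt)',((f[:3]+[0,0,1.4])@n).round(2),'u',((f[:3]+[0,0,1.4])@u).round(2),'pos',o['ee_pos'].round(4))
E
python3 fs.py; python3 tilt2.py; python3 ext.py cur.npz scene 3 9 | grep plate
```

```text
time_s: 19.35
ee_pos: [0.588, -0.0169, 0.0971]
eef_rot: [2.495, 1.564, 2.719]
force: [-6.5, -0.0, 5.2]
grip_width: 0.0122
t 19.65 F [-5.08  0.34  5.04  0.03  0.77 -0.04] sd [0.37 0.59 0.42 0.03 0.03 0.03] F.n 6.76 contact n (+1.4N wt) 7.99 u -1.17 pos [ 0.5881 -0.0169  0.0971]
plate rel to .503 plane: n 72 tilt u,y [0.0134 0.003 ] rms 0.00039 u range -0.017 0.022 h at u min,mid,max [0.0059 0.0062 0.0064]
stone 90 u [0.0125 0.0004] h 0.0002
[-5.65 -0.46  4.64] [ 0.015  0.801 -0.045]
plate Umax by Y [(-32, 21.8), (-24, 21.8), (-16, 21.5), (-8, 21.7), (0, 22.0), (8, 22.7), (16, 21.8), (24, 22.5)]
plate Ymin by U [(-24, -30.2), (-16, -29.0), (-8, -30.3), (0, -29.4), (8, -29.3), (16, -29.8)]
plate Ymax by U [(-24, 4.0), (-16, -2.8), (-8, -3.0), (0, 30.6), (8, 31.1), (16, 29.1)]
plate Umin by Y [(-32, -24.0), (-24, -23.1), (-16, -23.8), (-8, -22.1), (0, -23.4), (8, 8.5), (16, 2.8), (24, 1.5)]
plate H median 6.219715396703553
```

```bash

python3 -m handwheel '[[[-0.04,0,-0.07],0,1],[[-0.04,0,-0.07],0,1],[[-0.04,0,-0.07],0,1],[[-0.04,0,-0.07],0,1],[[-0.04,0,-0.07],0,1]]'
python3 fs.py
```

```text
time_s: 20.35
ee_pos: [0.5881, -0.0169, 0.0971]
eef_rot: [2.484, 1.564, 2.708]
force: [-3.1, 0.4, 2.1]
grip_width: 0.0117
t 20.65 F [-2.19  0.19  1.92  0.05  0.24 -0.03] sd [0.28 0.36 0.63 0.02 0.07 0.02] F.n 2.69 contact n (+1.4N wt) 3.92 u -0.23 pos [ 0.588  -0.0169  0.0971]
```

```bash

python3 -m handwheel '[[[0.1,0,0.04],0,1],[[0.1,0,0.04],0,1],[[0.1,0,0.04],0,1],[[0.1,0,0.04],0,1],[[0.1,0,0.04],0,1]]'
python3 fs.py;python3 fs.py
```

```text
time_s: 21.15
ee_pos: [0.5881, -0.0169, 0.0971]
eef_rot: [2.491, 1.564, 2.715]
force: [-3.9, -0.5, 4.7]
grip_width: 0.0118
t 21.45 F [-4.59  0.37  4.92  0.09  0.62 -0.02] sd [0.53 0.34 0.56 0.01 0.04 0.03] F.n 6.42 contact n (+1.4N wt) 7.65 u -0.8 pos [ 0.588  -0.0169  0.0971]
t 21.75 F [-4.64  0.47  4.99  0.07  0.66 -0.03] sd [0.57 0.54 0.22 0.03 0.03 0.02] F.n 6.5 contact n (+1.4N wt) 7.72 u -0.79 pos [ 0.5881 -0.0169  0.0971]
```

```bash

python3 -m handwheel '[[[0.02,0,0],0,1],[[0.02,0,0],0,1],[[0.02,0,0],0,1],[[0.02,0,0],0,1],[[0.02,0,0],0,1]]'
python3 fs.py;python3 fs.py
```

```text
time_s: 22.25
ee_pos: [0.588, -0.0169, 0.0971]
eef_rot: [2.492, 1.564, 2.717]
force: [-4.3, 0.8, 5.0]
grip_width: 0.0119
t 22.55 F [-4.36  0.32  5.12  0.05  0.63 -0.03] sd [0.56 0.34 0.64 0.02 0.02 0.03] F.n 6.5 contact n (+1.4N wt) 7.73 u -0.51 pos [ 0.5881 -0.0169  0.0971]
t 22.85 F [-4.8   0.22  4.81  0.06  0.62 -0.  ] sd [0.54 0.19 0.5  0.02 0.04 0.01] F.n 6.44 contact n (+1.4N wt) 7.67 u -1.07 pos [ 0.588  -0.0168  0.0971]
```

```bash

python3 -m handwheel '[[[-0.01,0,-0.02],0,1],[[-0.01,0,-0.02],0,1],[[-0.01,0,-0.02],0,1],[[-0.01,0,-0.02],0,1],[[-0.01,0,-0.02],0,1]]'
python3 fs.py;python3 fs.py
```

```text
time_s: 23.35
ee_pos: [0.5881, -0.0169, 0.0971]
eef_rot: [2.487, 1.564, 2.711]
force: [-3.6, -0.3, 5.3]
grip_width: 0.0121
t 23.65 F [-3.61  0.31  4.56  0.08  0.5  -0.01] sd [0.65 0.58 0.47 0.04 0.01 0.03] F.n 5.65 contact n (+1.4N wt) 6.88 u -0.15 pos [ 0.5881 -0.0169  0.0971]
t 23.95 F [-3.65  0.51  4.01  0.05  0.5  -0.02] sd [0.4  0.48 0.12 0.03 0.02 0.04] F.n 5.17 contact n (+1.4N wt) 6.4 u -0.41 pos [ 0.588  -0.0169  0.0971]
```

The push is now 5.4 N along the normal, or about 6.5 N on the stone with the slide's weight. One last check before handing in.

```bash
python3 tilt2.py; python3 ext.py cur.npz scene 3 9 | grep -E "plate|stone Umax"
python3 - <<'E'
from h import *
p,_=snap('scene');a=crop(p,295,160,85,75,7);b=crop(p,180,220,170,150,1.2)
B=np.zeros((525,800,3),np.uint8);B[:525,:595]=a;B[:180,595:799]=b;cv2.imwrite('pics/fin.png',B)
s=np.load('scene0.npz')['p']
for nm,(u,v,w,h) in dict(blower=(275,300,45,60),ring=(312,285,32,30),jar=(375,140,22,25)).items():
  print(nm,'mean abs diff',np.abs(p[v:v+h,u:u+w].astype(int)-s[v:v+h,u:u+w]).mean().round(2))
E
```

```text
plate rel to .503 plane: n 65 tilt u,y [0.0128 0.0047] rms 0.00033 u range -0.018 0.022 h at u min,mid,max [0.0059 0.0062 0.0064]
stone 86 u [0.0147 0.0017] h 0.0002
[-3.11  0.77  3.67] [ 0.07   0.462 -0.044]
stone Umax by Y [(-40, 46.2), (-32, 45.8), (-24, 45.6), (-16, 45.2), (-8, 45.4), (0, 45.6), (8, 45.9), (16, 45.6), (24, 44.7), (32, 45.9)]
plate Umax by Y [(-32, 21.3), (-24, 21.9), (-16, 22.2), (-8, 21.6), (0, 22.1), (8, 21.8), (16, 21.9), (24, 22.3)]
plate Ymin by U [(-24, -29.7), (-16, -29.6), (-8, -29.7), (0, -29.5), (8, -29.0), (16, -29.3)]
plate Ymax by U [(-24, 3.5), (-16, -3.9), (-8, -3.8), (0, 30.8), (8, 30.4), (16, 30.1)]
plate Umin by Y [(-32, -24.2), (-24, -22.1), (-16, -23.3), (-8, -22.8), (0, -23.0), (8, 8.4), (16, 2.8), (24, 0.7)]
plate H median 6.2773266170558095
blower mean abs diff 2.61
ring mean abs diff 3.02
jar mean abs diff 2.3
```

View pics/fin.png

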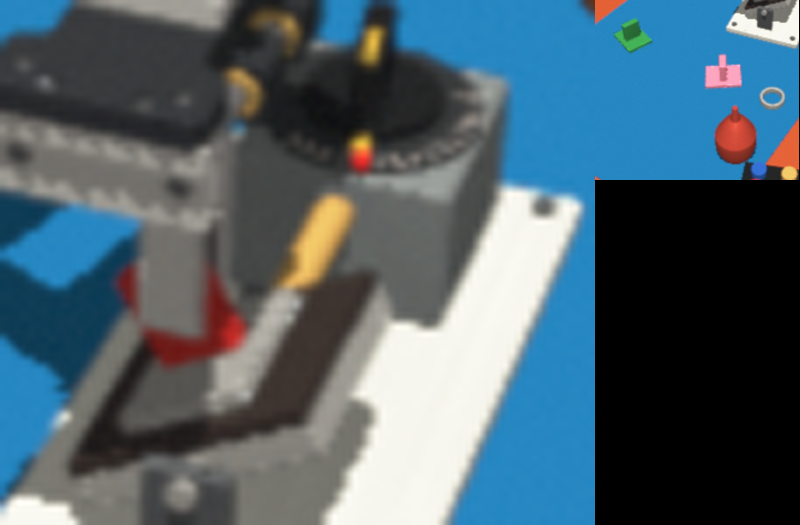

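The last picture shows the pointer (360,143) still over the red mark (361,158). The slide lies flat on the middle of the stone, and the blower, ring and decoys are untouched. I'm handing in.

```bash
python3 fs.py; python3 -c "
from station import *
print(hand_in())"
```

```text
t 24.5 F [-3.71  0.32  3.96  0.06  0.45 -0.02] sd [0.46 0.37 0.4  0.04 0.04 0.02] F.n 5.18 contact n (+1.4N wt) 6.4 u -0.52 pos [ 0.588  -0.0169  0.0971]
the job is handed in; nothing more can be done
None
```

I turned the dial to the red mark, then picked up the steel slide by its red grip. It is held flat on the middle of the stone, and I handed the job in at about 24.5 s.

**Dial:** both cameras showed the pointer over the mark after I let go, and the last picture from the scene camera still did. The stone's slope measured about 0.50–0.51 rad, which is a dial reading of about 1.36–1.37.

**Slide:** the moves can only turn the tool about its own axis, so I tilted the slide by letting it pivot in the jaws.
- **First press:** this stopped at about 0.24 rad, and the tab slipped about 3 mm in the jaws.
- **Second try:** dragging it lightly down-slope brought it flush. I then gripped harder, lifted it, centred it and pressed again.

**Last checks:**
- **Tilt:** the slide matched the stone's slope to about 0.002 rad, which is finer than this measurement really supports. Across the axle they matched to about 0.003 rad.
- **Centring:** the slide is within about 1 mm of the stone's middle.
- **Force:** the arm pushes 5.2 N along the stone's normal. With an estimated 1.4 N for the slide's weight, that puts about 6.4 N on the stone.
- **Other things:** the blower, watch case ring and oil jar showed no change from the first picture.

**Disagreement:** an outline drawn over one picture sat several mm off the stone. Depth from the same camera, and the earlier depth from the other one, put the stone where I expected, so I went by the depth.

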